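# Tare the balance in the conservation studio

### The job

The weighing dish is on the balance: with the fingertips alone, slide the draft shield's clear lid fully shut by its blue ridge, then press the blue tare key down until it clicks and let it spring back. Be gentle with the balance, grip nothing, and leave the other three keys, the dish and the jar, bottle and weight beside it alone.

Things in the scene. Friction and masses are not known exactly. Their poses are not given: they have to be found in the camera images.
- balance: White precision balance fixed to the bench, 245 mm deep (its x), 180 mm wide (its y); origin at the centre of its underside, z up. The operator side, with the keys, is at its -x, towards the robot; its +y is the operator's left. Console: x = -126 to -34 mm, sloping up at 10 degrees from z = 50 mm at the front edge to 66 mm, a display behind its row of four keys. See shield.
- lid (a joint): Clear lid (142 x 148 x 4 mm, upper face at balance z = 145.5 mm) sliding level in rails on the draft shield; value in m: 0 = fully shut, against a stop; grows as it opens towards the balance's +x, away from the operator, up to 0.085. About 1 N of friction; it stays where it is left.
- lid_grip (a point): Top edge of the upright rear (+x) face of the lid's blue grip ridge, at mid length; moves with the lid. The ridge is 96 mm long along the balance's y and 18 mm high, down to the lid's upper face; its front side slopes. Behind it the flat lid reaches 118 mm further, so fingertips have room to push the rear face towards the balance's -x.
- shield (a point): Centre of the draft shield's top opening: a clear box behind the console around the steel weighing pan, outside 146 mm along the balance's x, 166 mm along its y, walls up to z = 146 mm (5 mm above this point).
- tare_key (a joint): The tare key's travel, m: 0 = up, 0.004 = fully down against a stop; it moves square to the console (10 degrees off vertical). Spring: about 1.2 N to start it, 3.6 N fully down; it clicks in at 0.0025 and springs back.
- tare_key_top (a point): Centre of the upper face of the tare key: the wide blue key, 34 mm (along the balance's y) x 18 mm, standing 7 mm proud of the console, second from the left (from +y) in the row of four. The shield's front wall is 77 mm behind it.
- power_key (a joint): Travel of the red power key (20 x 18 mm), leftmost, its centre 50 mm to the +y side of the tare key's; m, 0 = up, 0.004 = down. To be left alone.
- unit_key (a joint): Travel of the white unit key (20 x 18 mm), centre 46 mm to the -y side of the tare key's; m, 0 = up, 0.004 = down. To be left alone.
- print_key (a joint): Travel of the white print key (20 x 18 mm), rightmost, centre 78 mm to the -y side of the tare key's; m, 0 = up, 0.004 = down. To be left alone.
- dish: Small white ceramic weighing dish, 56 mm across, 18 mm high, loose on the pan inside the draft shield; origin at the centre of its underside. To be left alone.
- jar: White plastic screw-top jar, 66 mm across, 105 mm high, loose on the bench beside the balance; origin at the centre of its underside. To be left alone.
- flask: Amber glass stoppered bottle, 60 mm across, 118 mm high, loose on the bench beside the balance; origin at the centre of its underside. To be left alone.
- weight: Steel calibration weight with a knob, 34 mm across, 58 mm high, 0.2 kg, loose on the bench beside the balance; origin at the centre of its underside. To be left alone.

How it is judged:
On the way, in this order (a step that is already met when the one before it is completed fails the run):
1. the draft shield's lid is fully shut (within 3 mm) (value of joint lid below 0.003 m), for 0.2 s.
2. the tare key is pressed until it clicks (2.5 mm of its 4 mm) by the fingers, with the lid shut (value of joint tare_key above 0.0025 m and contact force between the fingers and tare_key above 0.5 N and value of joint lid below 0.003 m), for 0.1 s.
At the end, for the whole second after the job is handed in: The lid is shut within 3 mm, all four keys are up again (within 1 mm), the dish lies still within 5 mm and the jar, bottle and weight stand upright within 6 mm of where they began (value of joint lid below 0.003 m and value of joint each of tare_key, power_key, unit_key, print_key below 0.001 m and distance of dish from where it was at the start of the episode below 0.005 m and linear speed of dish below 0.01 m/s and distance of each of jar, flask, weight from where it was at the start of the episode below 0.006 m and angle between each of jar, flask, weight's own z axis and vertical below 0.15 rad); the robot touches nothing.
It fails at once if the power, unit or print key is pressed (more than 1.5 mm) (value of joint any of power_key, unit_key, print_key above 0.0015 m).
It fails at once if the tare key is clicked while the lid is still open by more than 3 mm (value of joint tare_key above 0.0025 m and value of joint lid above 0.003 m).
It fails at once if the balance is pushed, pinched or knocked with more than 20 N (contact force between any of the fingers, the arm and balance above 20 N).
It fails at once if the dish is shifted or lifted by more than 5 mm (distance of dish from where it was at the start of the episode above 0.005 m).
It fails at once if the jar, bottle or weight is shifted or lifted by more than 6 mm or tipped by more than 0.15 rad (distance of any of jar, flask, weight from where it was at the start of the episode above 0.006 m or angle between any of jar, flask, weight's own z axis and vertical above 0.15 rad).
It also fails if it takes over 48 s, if anything falls off the work surface, if the arm or the gripper's body presses on something with over 40 N, if the wrist force passes 120 N, or if a joint passes its speed limit or range.

### The arm

A 6-joint arm with a two-finger parallel gripper is mounted at the origin on the work surface. World frame = base frame: x ahead of the robot, y to its left, z up, the work surface at z = 0. Lengths are in m, angles in rad, forces in N, time in s.
With the tool pointing down it reaches from about 0.375 to 0.9 m from the base axis. Payload 3.1 kg.
Tool frame: the origin (TCP) lies where the fingers leave the gripper's body, on its centre line; the fingertips stand 70 mm ahead of it and the grasp point (between the pads) lies 51 mm ahead of it (robot.tip_reach is the distance from the TCP to the fingertips, in m); z points along the fingers, y is the line along which they close (so a half turn about z gives the same grasp; the last joint's range is limited). The gripper opens to 87 mm and grips with 3 to 60 N. Pads are 19 mm wide; open, the fingers measure 117 mm over their backs; the gripper's body (75 mm by 190 mm) begins 51 mm behind the grasp point.
Start: joints at [0.951, 0.527, 1.433, -0, 1.181, -0.178], TCP at [0.267, 0.565, 0.292] pointing down, gripper open.
Joint ranges: [-3.08, 3.08], [-0.75, 2.2], [0.22, 2.44], [-1.43, 4.57], [0, 2.65], [-2.85, 2.85]. Speed limits (rad/s): [2.79, 2.79, 3.14, 3.14, 3.14, 3.14].

### API

Orientations are given as a unit quaternion [x, y, z, w].
In Python, from rig import robot gives the robot as it stands.
- The arm moves only by the tool carry_out, never from a script. Its argument "rows" is a list that holds one entry, the list of rows, each a list of 6 numbers: the shift along the tool's x, y, z in mm, then the turn, a rotation vector about the tool's x, y, z in units of 8 degrees (1.0 is 8 degrees). A call has 1 to 20 rows; each row is the pose to reach, as a shift and turn from the pose commanded when the call began, along the tool's axes at that moment; what a row does not reach only later rows make up. A row lasts 1/10 s, in which the tool goes at most 50 mm and 8.59 degrees, less where a joint would pass 70% of its speed; a pose out of reach is approached as far as the arm can. A call with a gripper value outside its range is refused whole. "fingers" is the opening, from 0 (shut) to 1 (fully open), set as the call begins (left out, the last holds). The fingers move at their own pace and stop on an object; "grip_force" is the grip in N (left out, the last holds). Time passes only in rows, so rows that repeat a pose let the fingers close. It gives the time, the measured TCP pose, the force and the opening at its end, in the units of the state.
- robot.get_obs(): the state, without advancing time (a new reading comes with each control period).
- robot.camera(name): name is "side" or "top"; returns a dict with "color" (384x512x3 uint8, red, green, blue), "depth" (384x512 float32, m along the optical axis (not along the pixel's ray), 0 where there is no reading), "K" (3x3 intrinsics, pixels), "D" ([k1, k2, p1, p2, k3] as OpenCV has them; the pictures are not rectified), "camera_from_world" (4x4, takes a point from world to camera coordinates). Camera axes: x right, y down, z forward; pixel columns grow to the right and rows downward; lengths in m; the calibration is good to about 2 mm. A picture is of the moment at which its call begins.
- robot.hand_in(): hands the job in, once; it reports no verdict.
The state is a dict: "time": time; "q": joint angles; "joint_velocities": joint speeds; "joint_torque": joint torques, N m; "position": TCP position; "tool_rot": TCP orientation; "ft_force": force on the tool from outside, world axes, zero at the start; "moment": the same for the moment, N m; "grip_width": finger opening in m.
Only numpy, scipy, OpenCV 4.12 (cv2) and the standard library are available. Lean on these libraries where they do the work, as an engineer would, in place of code of your own. Each camera call takes 0.05 s, during which the arm holds its last target. There are 200 camera calls.

## Working session

There is one attempt and no reset: what is moved stays moved. The work goes in short steps, Python scripts to look and compute and a tool call to move; the robot and the scene stay as the last step left them, time stands still between calls to the robot, and variables do not carry over. Pictures are saved under pics/ and viewed, on a budget of 10 in all, crops included, one or two more only if the job needs it, and the job is handed in when it is done.

Besides the shell and the picture viewer there is one more tool, called after "Call:" by a JSON object that holds its "api" and its "payload", one argument or row to a line. carry_out: Moves the arm, as the interface text tells. Its arguments: {"type":"object","properties":{"rows":{"type":"array"},"fingers":{"type":"number"},"grip_force":{"type":"number"}},"required":["rows"]}

```bash
mkdir -p pics; ls
cat > h.py <<'E'
import numpy as np, cv2
from scipy.spatial.transform import Rotation as R
from rig import robot
def ray(c,px):
    u=cv2.undistortPoints(np.array(px,float).reshape(-1,1,2),c["K"],np.array(c["D"])).reshape(-1,2)
    T=np.array(c["camera_from_world"]); d=np.c_[u,np.ones(len(u))]@T[:3,:3]
    o=-T[:3,:3].T@T[:3,3]; return o,d
def onplane(c,px,z):
    o,d=ray(c,px); return o+d*((z-o[2])/d[:,2])[:,None]
def bydepth(c,px):
    o,d=ray(c,px); p=np.array(px).reshape(-1,2).astype(int)
    return o+d*c["depth"][p[:,1],p[:,0]][:,None]
E
python3 - <<'E'
from h import *
for n in("side","top"):
    c=robot.camera(n); np.savez(n+"0.npz",**c); cv2.imwrite(f"pics/{n}0.png",cv2.resize(c["color"][...,::-1],(768,576),interpolation=cv2.INTER_CUBIC))
    print(n,ray(c,[[256,192]]))
print(robot.get_obs())
E
```

```text
pics
side (array([ 0.10444622, -0.71758947,  0.67131815]), array([[ 0.42554652,  0.72714287, -0.53879624]]))
top (array([0.36550043, 0.05573601, 0.98867736]), array([[ 0.20257267,  0.01549822, -0.97924788]]))
{'time': 0.1, 'q': array([ 9.50474232e-01,  5.28407298e-01,  1.43377328e+00, -3.14809938e-05,
        1.18142672e+00, -1.78509767e-01]), 'joint_velocities': array([-1.66369845e-04, -2.39788204e-03, -2.91240180e-03, -4.11954049e-05,
        1.59472489e-03,  2.57970562e-04]), 'joint_torque': array([ 2.02205024e-04, -4.40984488e+01, -1.77151537e+01,  6.34774799e-02,
        5.34317060e-02, -4.43095553e-05]), 'position': array([0.26690761, 0.56455369, 0.2913487 ]), 'tool_rot': array([ 2.19107901e-01,  9.75700114e-01, -9.33694570e-04, -3.78317157e-04]), 'ft_force': array([0.27507653, 0.01678571, 0.08126561]), 'moment': array([0.0200189 , 0.02489725, 0.02602217]), 'grip_width': 0.08702889604029763}
```

View pics/side0.png

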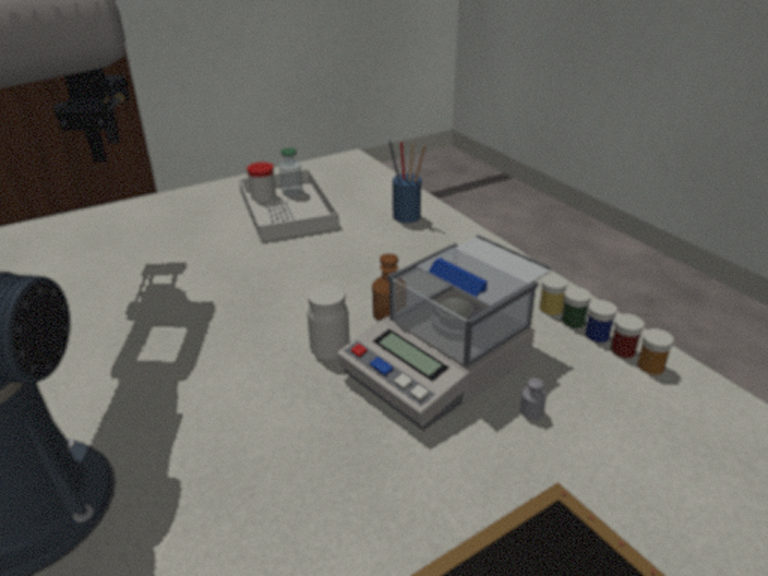

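View pics/top0.png

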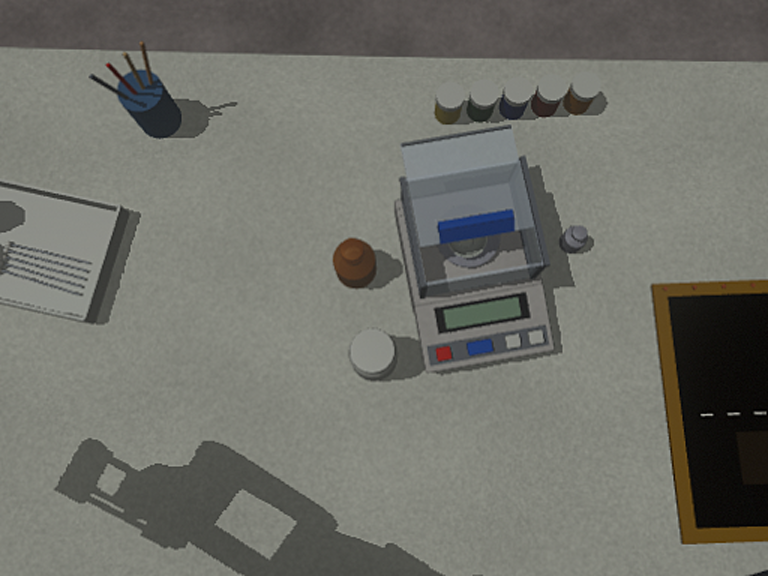

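The side view shows the lid open, with the ridge at about (458,275) and the tare key at (381,366). In the top view the ridge is at (477,226) and the tare key at (480,347), with the jar and bottle to the left and the weight to the right.

```bash
cat >> h.py <<'E'
def blobs(c,lo,hi,amin=25):
    hsv=cv2.cvtColor(c["color"],cv2.COLOR_RGB2HSV); m=cv2.inRange(hsv,lo,hi)
    k,_=cv2.findContours(m,cv2.RETR_EXTERNAL,cv2.CHAIN_APPROX_NONE)
    return [q for q in k if cv2.contourArea(q)>amin]
E
python3 - <<'E'
from h import *
np.set_printoptions(precision=4,suppress=True)
for n in("side","top"):
    c=dict(np.load(n+"0.npz")); print(n)
    for name,lo,hi in(("blue",(108,150,60),(125,255,255)),("red",(174,140,80),(180,255,255))):
        for q in blobs(c,lo,hi):
            M=cv2.moments(q); ctr=[M["m10"]/M["m00"],M["m01"]/M["m00"]]
            if not(220<ctr[0]<370 and 120<ctr[1]<260): continue
            box=cv2.boxPoints(cv2.minAreaRect(q))
            print(name,cv2.contourArea(q),np.round(ctr,1),"key plane",onplane(c,[ctr],.060),"dep",bydepth(c,[ctr]))
            print(" box",box.round(1).tolist()); print(" at .1635",onplane(c,box,.1635)[:,:2].round(4).tolist())
E
```

```text
side
blue 61.5 [253.7 243.6] key plane [[ 0.4776 -0.0668  0.06  ]] dep [[ 0.4793 -0.0638  0.0572]]
 box [[246.5, 242.6999969482422], [250.10000610351562, 237.39999389648438], [260.8999938964844, 244.60000610351562], [257.3999938964844, 249.89999389648438]]
 at .1635 [[0.4048, -0.1681], [0.4178, -0.1583], [0.4239, -0.1862], [0.4111, -0.1954]]
blue 341.0 [305.2 184.3] key plane [[0.7149 0.0715 0.06  ]] dep [[ 0.6176 -0.0543  0.1575]]
 box [[286.0, 181.0], [290.79998779296875, 171.39999389648438], [324.3999938964844, 188.1999969482422], [319.6000061035156, 197.8000030517578]]
 at .1635 [[0.5843, -0.0286], [0.6171, 0.0005], [0.6368, -0.0963], [0.6053, -0.1205]]
top
blue 110.0 [319.5 230.8] key plane [[ 0.4795 -0.0607  0.06  ]] dep [[ 0.4794 -0.0606  0.0606]]
 box [[310.8999938964844, 228.3000030517578], [326.70001220703125, 225.39999389648438], [328.20001220703125, 233.39999389648438], [312.29998779296875, 236.3000030517578]]
 at .1635 [[0.4711, -0.0321], [0.4769, -0.0608], [0.4624, -0.0633], [0.4566, -0.0347]]
blue 632.0 [316.9 150.5] key plane [[ 0.6495 -0.0559  0.06  ]] dep [[ 0.6186 -0.0438  0.1609]]
 box [[291.1000061035156, 148.0], [340.70001220703125, 139.39999389648438], [343.1000061035156, 153.0], [293.5, 161.6999969482422]]
 at .1635 [[0.6218, 0.0048], [0.6404, -0.0882], [0.6138, -0.0923], [0.5954, 0.0002]]
```

```bash
cat >> h.py <<'E'
t=np.arctan2(.0186,.093); bx=np.array([np.cos(t),np.sin(t),0]); by=np.array([-np.sin(t),np.cos(t),0])
RIDGE=np.array([.6311,-.0417,.1635]); TARE=np.array([.4795,-.0607,.0605])
def go(tip,tilt=0.):
    """row (mm, 8deg) taking the fingertip centre to tip, tool y along balance y, tool z tilted towards +bx by tilt"""
    o=robot.get_obs(); z=np.array([0,0,-1])*np.cos(tilt)+bx*np.sin(tilt)
    Rt=np.c_[np.cross(by,z),by,z]; p=np.array(tip)-robot.tip_reach*z
    Rc=R.from_quat(o["tool_rot"]).as_matrix()
    return np.round(np.r_[1000*Rc.T@(p-o["position"]),np.degrees(R.from_matrix(Rc.T@Rt).as_rotvec())/8],2)
E
python3 - <<'E'
from h import *
print(robot.tip_reach,t,go(RIDGE+bx*.027+[0,0,.045]))
E
```

```text
0.0697 0.19739555984988075 [-6.1011e+02 -3.7619e+02  1.3700e+01 -1.0000e-02 -1.0000e-02 -4.5800e+00]
```

Call:
{"api": "carry_out", "payload": {
  "rows": [
    [[-610, -376, 0, 0, 0, -4.58], [-610, -376, 0, 0, 0, -4.58], [-610, -376, 0, 0, 0, -4.58], [-610, -376, 0, 0, 0, -4.58], [-610, -376, 0, 0, 0, -4.58], [-610, -376, 0, 0, 0, -4.58], [-610, -376, 0, 0, 0, -4.58], [-610, -376, 0, 0, 0, -4.58], [-610, -376, 0, 0, 0, -4.58], [-610, -376, 0, 0, 0, -4.58], [-610, -376, 0, 0, 0, -4.58], [-610, -376, 0, 0, 0, -4.58], [-610, -376, 0, 0, 0, -4.58], [-610, -376, 0, 0, 0, -4.58], [-610, -376, 0, 0, 0, -4.58], [-610, -376, 0, 0, 0, -4.58], [-610, -376, 0, 0, 0, -4.58], [-610, -376, 0, 0, 0, -4.58], [-610, -376, 0, 0, 0, -4.58], [-610, -376, 0, 0, 0, -4.58]]
  ],
  "fingers": 0
}}

```text
time: 2.1
position: [0.6573, -0.0343, 0.2925]
tool_rot: [-0.1, 0.995, 0.0, -0.0]
ft_force: [0.2, -0.2, -0.0]
grip_width: 0.0004
```

Run:
```python
from h import *
print(go(RIDGE+bx*.027+[0,0,-.011]))
c=robot.camera("side"); cv2.imwrite("pics/side1.png",cv2.resize(c["color"][100:300,180:400][...,::-1],None,fx=3.4,fy=2.9*1.03,interpolation=cv2.INTER_CUBIC))
```

```text
[ 1.500e-01 -2.080e+00  7.025e+01  0.000e+00 -0.000e+00  1.000e-02]
```

View pics/side1.png

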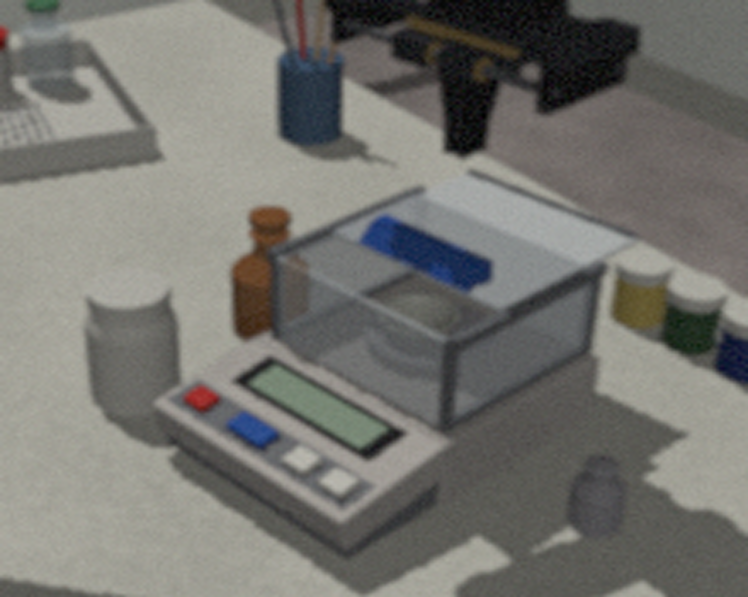

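Crop shows the shut fingertips at (465,150), over the lid behind the ridge (425,250). I'll lower them slowly.

Call:
{"api": "carry_out", "payload": {
  "rows": [
    [[0, -2, 15, 0, 0, 0], [0, -2, 30, 0, 0, 0], [0, -2, 45, 0, 0, 0], [0, -2, 55, 0, 0, 0], [0, -2, 60, 0, 0, 0], [0, -2, 63, 0, 0, 0], [0, -2, 65, 0, 0, 0], [0, -2, 67, 0, 0, 0], [0, -2, 69, 0, 0, 0], [0, -2, 70, 0, 0, 0], [0, -2, 70, 0, 0, 0]]
  ]
}}

```text
time: 3.25
position: [0.6582, -0.0377, 0.2223]
tool_rot: [-0.099, 0.995, 0.0, -0.0]
ft_force: [0.0, 0.0, 0.3]
grip_width: 0.0003
```

Run:
```python
from h import *
o=robot.get_obs(); print(o["position"],o["ft_force"])
a=robot.camera("side")["color"][130:220,250:360]; b=robot.camera("top")["color"][60:240,240:380]
a=cv2.resize(a,(400,327),interpolation=cv2.INTER_CUBIC); b=cv2.resize(b,(400,514),interpolation=cv2.INTER_CUBIC)
im=np.zeros((514,800,3),np.uint8); im[:327,:400]=a; im[:,400:]=b; cv2.imwrite("pics/two2.png",im[...,::-1])
```

```text
[ 0.65822259 -0.03770964  0.22225438] [0.02600707 0.03070423 0.26519045]
```

View pics/two2.png

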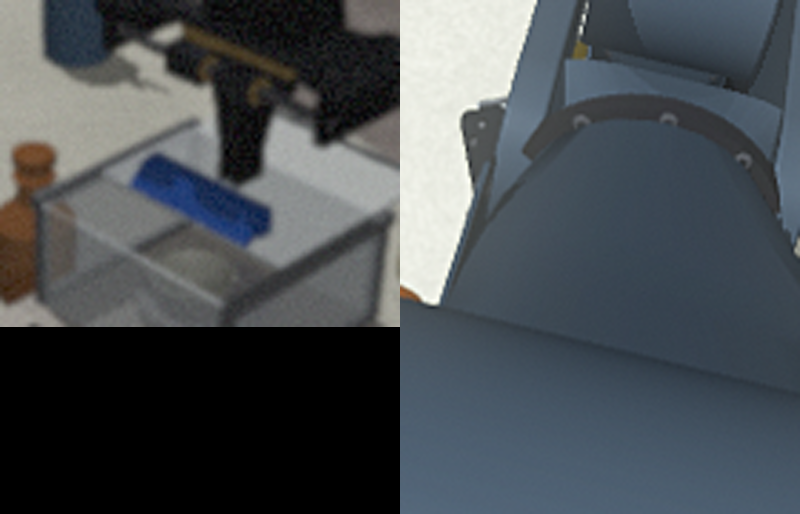

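The fingertips sit just behind the ridge at about (240,180), with no contact force. Next I push along tool +x.

Call:
{"api": "carry_out", "payload": {
  "rows": [
    [[3, 0, 0, 0, 0, 0], [6, 0, 0, 0, 0, 0], [9, 0, 0, 0, 0, 0], [12, 0, 0, 0, 0, 0], [15, 0, 0, 0, 0, 0], [18, 0, 0, 0, 0, 0], [21, 0, 0, 0, 0, 0], [24, 0, 0, 0, 0, 0], [27, 0, 0, 0, 0, 0], [30, 0, 0, 0, 0, 0], [33, 0, 0, 0, 0, 0], [36, 0, 0, 0, 0, 0], [38, 0, 0, 0, 0, 0], [40, 0, 0, 0, 0, 0]]
  ]
}}

```text
time: 4.75
position: [0.6189, -0.0456, 0.2223]
tool_rot: [-0.099, 0.995, -0.0, 0.0]
ft_force: [1.5, 0.8, -0.2]
grip_width: 0.0004
```

Run:
```python
from h import *
c=robot.camera("side"); o=robot.get_obs(); print(o["position"],o["ft_force"])
cv2.imwrite("pics/side3.png",cv2.resize(c["color"][130:260,220:360][...,::-1],(630,585),interpolation=cv2.INTER_CUBIC))
```

```text
[ 0.61854975 -0.04568131  0.22229305] [0.74173988 0.09462118 0.41961309]
```

View pics/side3.png

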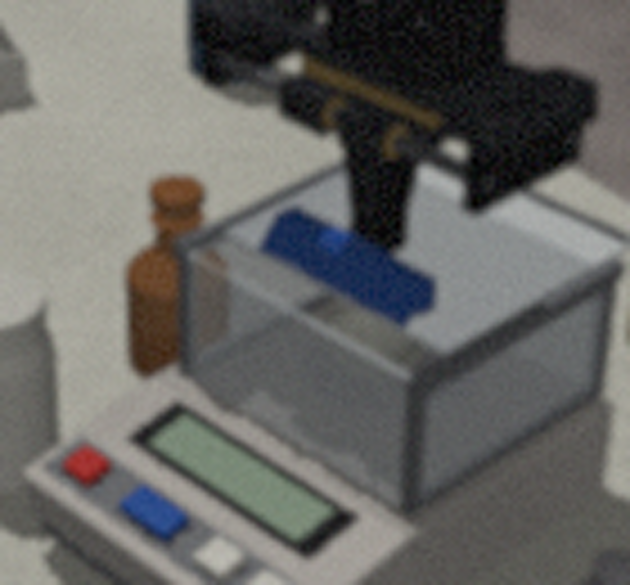

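The lid follows, with about 25 mm still open and a push force near 1 N.

Call:
{"api": "carry_out", "payload": {
  "rows": [
    [[2, 0, 0, 0, 0, 0], [4, 0, 0, 0, 0, 0], [6, 0, 0, 0, 0, 0], [8, 0, 0, 0, 0, 0], [10, 0, 0, 0, 0, 0], [12, 0, 0, 0, 0, 0], [14, 0, 0, 0, 0, 0], [16, 0, 0, 0, 0, 0], [17, 0, 0, 0, 0, 0], [18, 0, 0, 0, 0, 0]]
  ]
}}

```text
time: 5.8
position: [0.6013, -0.0491, 0.2223]
tool_rot: [-0.099, 0.995, -0.0, 0.0]
ft_force: [0.8, 0.3, 0.3]
grip_width: 0.0004
```

Run:
```python
from h import *
c=robot.camera("side"); o=robot.get_obs(); print(o["position"],o["ft_force"], (o["position"]-TARE)@bx-.0095)
cv2.imwrite("pics/side4.png",cv2.resize(c["color"][130:260,220:360][...,::-1],(630,585),interpolation=cv2.INTER_CUBIC))
```

```text
[ 0.60118105 -0.04915191  0.22227837] [ 0.37383832 -0.44519165  0.02070794] 0.11208285156741077
```

View pics/side4.png

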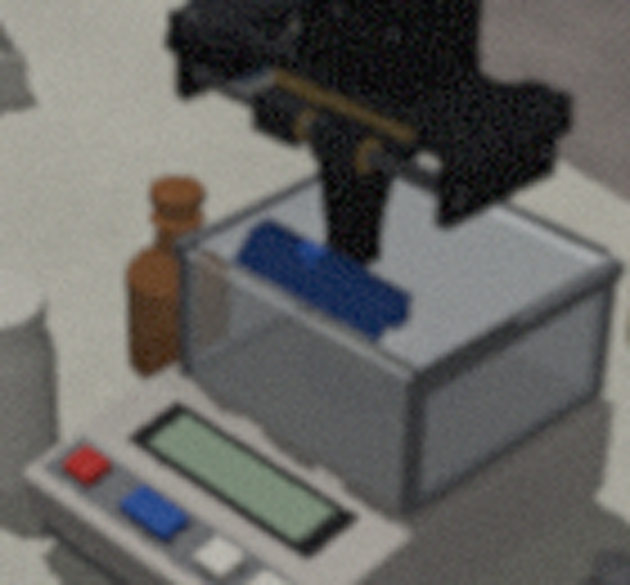

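The gap is nearly gone: the lid front edge is almost at the front wall. I'll finish in 1 mm steps and watch the force.

Call:
{"api": "carry_out", "payload": {
  "rows": [
    [[1, 0, 0, 0, 0, 0], [2, 0, 0, 0, 0, 0], [3, 0, 0, 0, 0, 0], [4, 0, 0, 0, 0, 0], [5, 0, 0, 0, 0, 0]]
  ]
}}

```text
time: 6.35
position: [0.5973, -0.05, 0.2224]
tool_rot: [-0.098, 0.995, 0.0, 0.001]
ft_force: [4.7, 1.3, -1.2]
grip_width: 0.0008
```

Call:
{"api": "carry_out", "payload": {
  "rows": [
    [[1, 0, 0, 0, 0, 0], [2, 0, 0, 0, 0, 0]]
  ]
}}

```text
time: 6.55
position: [0.5969, -0.05, 0.2225]
tool_rot: [-0.098, 0.995, 0.0, 0.003]
ft_force: [8.3, 2.7, -5.3]
grip_width: 0.0004
```

Call:
{"api": "carry_out", "payload": {
  "rows": [
    [[1, 0, 0, 0, 0, 0]]
  ]
}}

```text
time: 6.65
position: [0.5967, -0.0501, 0.2225]
tool_rot: [-0.098, 0.995, 0.0, 0.005]
ft_force: [10.5, 5.5, -6.8]
grip_width: 0.0008
```

The force rises and the position holds, so this is the stop. I back off, lift and check.

Call:
{"api": "carry_out", "payload": {
  "rows": [
    [[-3, 0, 0, 0, 0, 0], [-8, 0, 0, 0, 0, 0], [-16, 0, 0, 0, 0, 0], [-18, 0, -5, 0, 0, 0], [-18, 0, -25, 0, 0, 0], [-18, 0, -50, 0, 0, 0], [-18, 0, -80, 0, 0, 0], [-18, 0, -80, 0, 0, 0]]
  ]
}}

```text
time: 7.45
position: [0.6133, -0.0477, 0.3071]
tool_rot: [-0.099, 0.995, -0.002, 0.004]
ft_force: [0.0, -0.7, 0.3]
grip_width: 0.0004
```

Run:
```python
from h import *
c=robot.camera("side"); o=robot.get_obs(); print(o["position"],o["ft_force"])
c0=dict(np.load("side0.npz"))
for k in (c0,c):
  for q in blobs(k,(108,150,60),(125,255,255)):
    M=cv2.moments(q); ctr=[M["m10"]/M["m00"],M["m01"]/M["m00"]]
    if 220<ctr[0]<370 and 120<ctr[1]<260:
        box=cv2.boxPoints(cv2.minAreaRect(q)); P=onplane(k,box,.1635); print(cv2.contourArea(q),ctr,((P-TARE)@bx).round(4),((P-TARE)@by).round(4))
print(go(TARE+[-.0,0,.15],np.radians(10)))
cv2.imwrite("pics/side5.png",cv2.resize(c["color"][130:260,220:360][...,::-1],(630,585),interpolation=cv2.INTER_CUBIC))
```

```text
[ 0.61212789 -0.04735392  0.30482514] [-0.1690453  -0.04380517 -1.14444873]
61.5 [253.68834688346882, 243.58265582655824] [-0.0943 -0.0796 -0.0791 -0.0935] [-0.0907 -0.0836 -0.1122 -0.1187]
341.0 [305.18817204301075, 184.3475073313783] [0.109  0.1469 0.1472 0.1117] [ 0.0109  0.0331 -0.0658 -0.0833]
65.0 [253.80769230769232, 243.74615384615385] [-0.0938 -0.0786 -0.0797 -0.0946] [-0.0908 -0.0843 -0.1126 -0.1185]
327.5 [289.76895674300255, 192.33791348600508] [0.0639 0.0999 0.0988 0.0651] [ 0.0108  0.0316 -0.0665 -0.083 ]
[ 1.4487e+02  1.3060e+01  2.5030e+01 -2.0000e-02 -1.2200e+00  1.0000e-02]
```

View pics/side5.png

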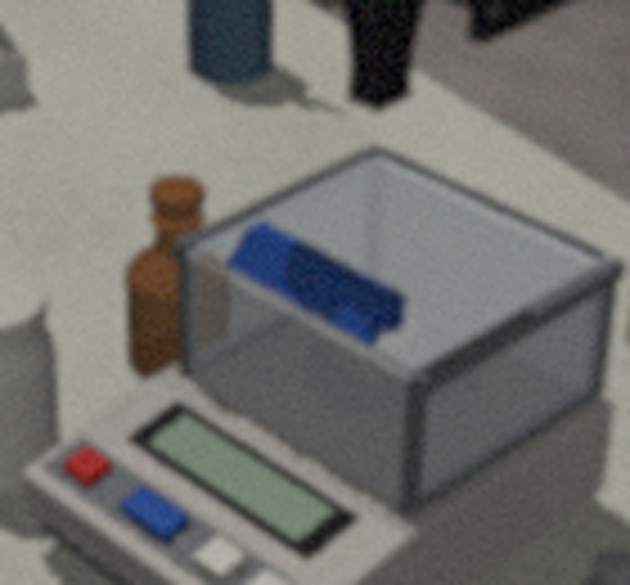

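The picture shows the lid flush with the frame at both ends. The ridge moved about 47 mm and met a hard stop at 10 N or more, against 1 N of friction. Next is the tare key, with the tool tilted 10° to match the console.

Call:
{"api": "carry_out", "payload": {
  "rows": [
    [[36, 3, 0, 0, -0.3, 0], [72, 6, 0, 0, -0.6, 0], [108, 9, 10, 0, -0.9, 0], [145, 12, 25, 0, -1.22, 0], [145, 12, 25, 0, -1.22, 0], [145, 12, 25, 0, -1.22, 0], [145, 12, 25, 0, -1.22, 0]]
  ]
}}

```text
time: 8.2
position: [0.4681, -0.0645, 0.2776]
tool_rot: [-0.098, 0.991, 0.008, 0.085]
ft_force: [0.4, -0.5, 0.0]
grip_width: 0.0003
```

Run:
```python
from h import *
a=np.radians(10); n=np.array([0,0,1])*np.cos(a)-bx*np.sin(a); T=np.array([.479,-.062,.0605])
print(robot.get_obs()["position"],go(T+n*.03,a),go(T,a))
```

```text
[ 0.46808047 -0.06445748  0.27756112] [ 2.6360e+01  4.2000e-01  1.1608e+02 -1.0000e-02 -2.0000e-02  0.0000e+00] [ 2.6280e+01  4.5000e-01  1.4608e+02 -1.0000e-02 -2.0000e-02  0.0000e+00]
```

Call:
{"api": "carry_out", "payload": {
  "rows": [
    [[13, 0, 10, 0, 0, 0], [26, 0, 40, 0, 0, 0], [26, 0, 70, 0, 0, 0], [26, 0, 100, 0, 0, 0], [26, 0, 115, 0, 0, 0], [26, 0, 126, 0, 0, 0], [26, 0, 126, 0, 0, 0], [26, 0, 126, 0, 0, 0]]
  ]
}}

```text
time: 9.0
position: [0.4634, -0.0648, 0.1489]
tool_rot: [-0.099, 0.991, 0.008, 0.085]
ft_force: [0.4, -0.3, -0.2]
grip_width: 0.0001
```

Run:
```python
from h import *
a=np.radians(10); T=np.array([.479,-.062,.0605])
print(go(T,a),robot.get_obs()["ft_force"])
c=robot.camera("side")
cv2.imwrite("pics/side6.png",cv2.resize(c["color"][170:300,200:340][...,::-1],(630,585),interpolation=cv2.INTER_CUBIC))
```

```text
[-2.900e-01 -2.700e-01  2.008e+01 -0.000e+00 -2.000e-02  1.000e-02] [ 0.39031526 -0.26907109 -0.17305245]
```

View pics/side6.png

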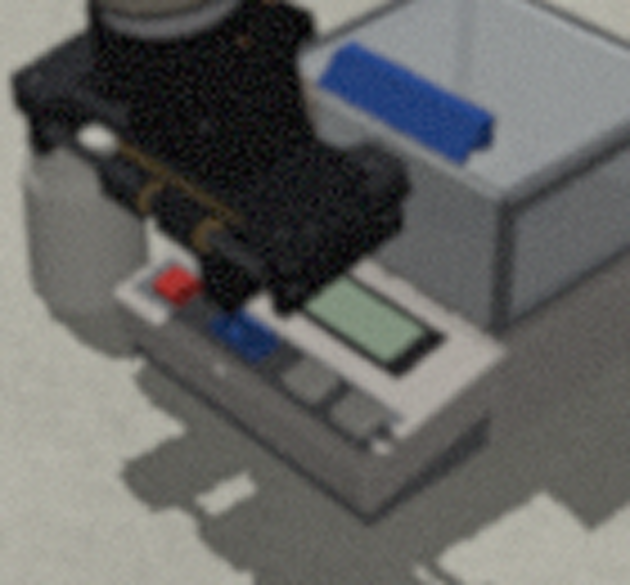

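The tip at (235,305) is right above the blue key at (243,333). Now I descend, slowly near the key.

Call:
{"api": "carry_out", "payload": {
  "rows": [
    [[0, 0, 5, 0, 0, 0], [0, 0, 10, 0, 0, 0], [0, 0, 14, 0, 0, 0], [0, 0, 17, 0, 0, 0], [0, 0, 19, 0, 0, 0], [0, 0, 20, 0, 0, 0], [0, 0, 21, 0, 0, 0]]
  ]
}}

```text
time: 9.75
position: [0.4659, -0.0639, 0.1279]
tool_rot: [-0.098, 0.992, 0.008, 0.085]
ft_force: [-0.5, -0.9, 2.7]
grip_width: 0.0003
```

Call:
{"api": "carry_out", "payload": {
  "rows": [
    [[0, 0, 1, 0, 0, 0], [0, 0, 2, 0, 0, 0]]
  ]
}}

```text
time: 9.95
position: [0.4662, -0.0639, 0.1261]
tool_rot: [-0.098, 0.992, 0.008, 0.085]
ft_force: [-2.4, -0.8, 3.2]
grip_width: 0.0006
```

Call:
{"api": "carry_out", "payload": {
  "rows": [
    [[0, 0, 0.5, 0, 0, 0], [0, 0, 1, 0, 0, 0]]
  ]
}}

```text
time: 10.15
position: [0.4663, -0.0638, 0.1253]
tool_rot: [-0.098, 0.991, 0.008, 0.085]
ft_force: [-3.0, -1.2, 11.2]
grip_width: 0.0004
```

The force jumped from 3 to 11 N, so the key is on its bottom stop. I hold briefly, then lift away.

Call:
{"api": "carry_out", "payload": {
  "rows": [
    [[0, 0, -0.3, 0, 0, 0], [0, 0, -0.3, 0, 0, 0], [0, 0, -0.3, 0, 0, 0]]
  ]
}}

```text
time: 10.45
position: [0.4663, -0.0639, 0.1254]
tool_rot: [-0.098, 0.992, 0.008, 0.085]
ft_force: [-1.9, -0.8, 5.2]
grip_width: 0.0006
```

Call:
{"api": "carry_out", "payload": {
  "rows": [
    [[0, 0, -2, 0, 0, 0], [0, 0, -4, 0, 0, 0], [0, 0, -8, 0, 0, 0], [0, 0, -20, 0, 0, 0], [0, 0, -45, 0, 0, 0], [0, 0, -80, 0, 0, 0], [0, 0, -120, 0, 0, 0], [0, 0, -150, 0, 0, 0], [0, 150, -150, 0, 0, 0], [0, 150, -150, 0, 0, 0], [0, 150, -150, 0, 0, 0], [0, 150, -150, 0, 0, 0], [0, 150, -150, 0, 0, 0]]
  ]
}}

```text
time: 11.75
position: [0.4115, 0.0794, 0.2738]
tool_rot: [-0.1, 0.991, 0.008, 0.085]
ft_force: [-0.4, -0.8, -0.3]
grip_width: 0.0002
```

Run:
```python
from h import *
c=robot.camera("side"); o=robot.get_obs(); print(o["time"],o["position"],o["ft_force"])
for q in blobs(c,(108,150,60),(125,255,255)):
    M=cv2.moments(q); ctr=[M["m10"]/M["m00"],M["m01"]/M["m00"]]
    if 220<ctr[0]<370 and 120<ctr[1]<260: print(cv2.contourArea(q),ctr)
cv2.imwrite("pics/side7.png",cv2.resize(c["color"][130:290,190:390][...,::-1],(700,560),interpolation=cv2.INTER_CUBIC))
```

```text
11.8 [0.41229938 0.07825206 0.27379051] [ 0.04366987  0.38232338 -0.02444555]
64.0 [253.75, 243.7109375]
355.5 [290.2325363338021, 192.2780121894046]
```

View pics/side7.png

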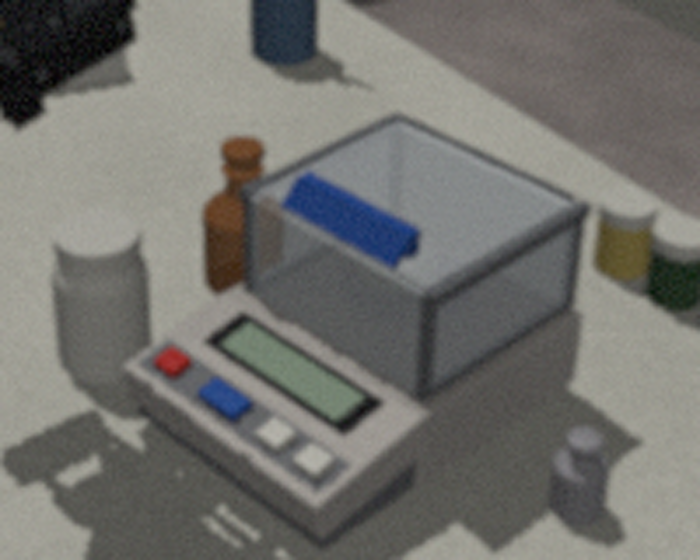

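The lid is flush (ridge 350,218), the tare key is up at (224,398), and the jar, bottle and weight are in place. The arm is clear, so I hand in.

```bash
python3 -c "
from rig import robot
print(robot.hand_in())"
```

```text
the job is handed in; nothing more can be done
None
```

I slid the lid shut with the closed fingertips on the ridge's rear face and pressed the tare key to its bottom stop. I then let it spring back, moved the arm clear and handed in at about 12 s of the 48 s allowed.

- **Lid:** it moved about 47 mm and then met a hard stop. The push force rose to about 14 N there (limit 20 N), against about 1 N of sliding friction. The last picture shows it flush with the frame.
- **Tare key:** the force went from about 3 N to about 11 N at the bottom. I did not read the key's travel directly; that it clicked is inferred from the force jump. In the last picture its blob is within 0.2 px of where it started, so it is up again.
- **Left alone:** the other three keys, jar, bottle and weight look untouched in the last picture, judged by eye. I did not check the dish separately. Nothing is in contact with the arm.
- **Disagreement:** the top and side cameras differed by 6–8 mm on where the ridge and key were. I weighted the top view, and contact confirmed it was good enough.

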